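# Brace the sloped block in the tray and hold the moisture probe on its mark

## Task

Pack the slope-topped wooden block and the wooden roller side by side into the small plywood tray, both standing upright right down on its floor, and let go of them. Then take the moisture probe from its stand and hold its spring tip on the pencil cross on the block's sloping face, square to that face and gently, with the plunger pushed in about half way. Finish while still holding it there: do not put the probe down or let go, and leave the saw, the glue bottle and the sanding block where they are.

Things in the scene. Friction and masses are not known exactly. Their poses are not given: they have to be found in the camera images.
- wedge: Loose pale beech block with a sloping top, footprint 48 mm along its x and 44 mm along its y, about 0.1 kg, standing upright. The top slopes 20 degrees: 66 mm high at the -x face, 83.5 mm at the +x face; four upright sides, the foot bevelled by 3 mm. Origin at the centre of the underside, z up. At the start -x (the low side) faces roughly towards the robot, within 0.4 rad.
- mark (a point): Centre of the pencil cross (two 26 mm dark lines) in the middle of the block's sloping top, 74.7 mm straight above the block's origin. Its z axis points out of the sloping face, square to it (leaning 20 degrees from the block's z towards its -x); its y is the block's y.
- roller: Loose plain pale beech cylinder standing on end, 48 mm diameter, 70 mm high, its foot bevelled by 3 mm, about 0.1 kg. Origin at the centre of the underside, z up.
- tray: Open plywood tray fixed to the bench. Outside 68 (x) by 112 (y) by 28 mm high; walls and floor 6 mm thick, so inside 56 x 100 mm: the block (48 x 44 mm, its x along the tray's x) and the roller fit in a row along the tray's y, either at either end, with 8 mm to spare each way. Origin at the centre of the underside, z up. Its -x side faces roughly towards the robot, within 0.35 rad.
- stand: Dark wooden stand for the probe, fixed to the bench: a block 70 x 70 x 60 mm high with an upright hole of about 25 mm through its middle. Origin at the centre of the underside, z up.
- probe: Moisture probe, 130 mm long, 0.15 kg, upright in the stand's hole (lift 60 mm to clear). Grey handle 26 (x) by 34 mm (y), 55 to 130 mm above the origin, its lower end resting on the stand's top; below it a steel nose, diameter 20, from 30 to 55 mm, and a round-ended plunger, diameter 10. Origin: on the axis at the end of the unpushed plunger; z runs from tip to handle. Centre of mass near 80 mm.
- probe_tip (a point): The end of the probe's plunger; moves with the plunger.
- plunger (a joint): How far the probe's spring plunger is pushed into the nose, in m: 0 out, 0.014 fully in (a hard stop). The spring needs about 1 N to start, 4 N at 0.007, 7 N fully in.
- saw: Loose coping saw lying flat on the bench, a black bow 150 x 110 mm with a dark wooden handle 95 mm long that points to its -x; the bow lies to its -y. Leave it alone. Origin at the middle of the blade on the bench.
- glue: Loose white glue bottle standing, 56 mm diameter, 130 mm high. Leave it alone. Origin at the centre of the underside.
- sanding: Loose cork sanding block lying flat, 110 x 60 x 38 mm high. Leave it alone. Origin at the centre of the underside.
Things that resemble listed ones, but are neither listed nor needed, are in the scene too. What is shaped like the probe but blue is not meant.

How it is judged (in metres and radians):
On the way, in this order (a step that is already met when the one before it is completed fails the run):
1. block and roller both stand upright on the tray's floor, let go (x of wedge in the frame of tray between -0.01 and 0.01 m and y of wedge in the frame of tray between -0.04 and 0.04 m and z of each of wedge, roller in the frame of tray below 0.01 m and angle between each of wedge, roller's own z axis and vertical below 0.08 rad and contact force between the fingers and wedge below 0.2 N and x of roller in the frame of tray between -0.01 and 0.01 m and y of roller in the frame of tray between -0.04 and 0.04 m and contact force between the fingers and roller below 0.2 N), for 0.2 s.
2. the held probe's tip is on the cross, square to the face, lightly pressed (distance between probe_tip and mark below 0.008 m and angle between the z axis of probe and the z axis of mark, either way round below 0.14 rad and value of joint plunger between 0.002 and 0.012 m and contact force between probe and wedge between 1 and 9 N and contact force between the fingers and probe above 2 N and contact force between probe and stand below 0.1 N and contact force between probe and roller below 0.1 N and contact force between probe and tray below 0.1 N), for 0.3 s.
At the end, for the whole second after the job is handed in: Block and roller upright (0.08 rad) within 4 mm of the tray floor, fingers off them; probe held, clear of stand, tray and roller, its tip within 8 mm of the cross, axis within 0.14 rad of square to the slope, plunger in 2 to 12 mm, pressing with 1 to 9 N (all of step 1 and all of step 2); the arm keeps its last pose, push and grip.
It fails at once if the probe is pressed hard (over 15 N) on the block (contact force between probe and wedge above 15 N).
It fails at once if the saw, the glue bottle or the sanding block is moved by more than 30 mm (distance of any of saw, glue, sanding from where it was at the start of the episode above 0.03 m).
It also fails if it takes over 61 s, if anything falls off the work surface, if the arm or the gripper's body presses on something with over 40 N, if the wrist force passes 120 N, or if a joint passes its speed limit or range.

## Robot

A 6-joint arm with a two-finger parallel gripper is mounted at the origin on the work surface. World frame = base frame: x ahead of the robot, y to its left, z up, the work surface at z = 0. Lengths are in mm, angles in rad, forces in N, time in s.
With the tool pointing down it reaches from about 325 to 775 mm from the base axis. Payload 9.3 kg.
Tool frame: the origin (TCP) lies between the finger pads; the fingertips stand 17 mm ahead of it and the grasp point (between the pads) lies 2 mm behind it (robot.tips_ahead is the distance from the TCP to the fingertips, in mm); z points along the fingers, y is the line along which they close (so a half turn about z gives the same grasp; the last joint's range is limited). The gripper opens to 85 mm and grips with 20 to 120 N. Pads are 22 mm wide; open, the fingers measure 114 mm over their backs; the gripper's body (76 mm by 85 mm) begins 54 mm behind the grasp point. The pads swing forward as they close: fully open they stand 13 mm farther back than shut.
Start: joints at [0.955, 0.259, 0.021, 1.334, 0, 1.418], TCP at [245.551, 492.14, 248.279] pointing down, gripper open.
Joint ranges: [-3.04, 3.04], [-0.91, 1.82], [-1.04, 1.36], [-1.92, 1.95], [-1.52, 1.45], [-3.14, 3.14]. Speed limits (rad/s): [2.22, 2.22, 2.79, 3.14, 3.14, 3.14].

## Interface

Orientations are given as [roll, pitch, yaw] about the fixed x, y, z axes, in that order (R = Rz(yaw) Ry(pitch) Rx(roll)).
In Python, from workcell import robot, imaging gives the robot as it stands.
- The arm moves only by the tool jog_arm, never from a script. Its argument "moves" is a list of rows, each an object with "slide": the shift along the tool's x, y, z in units of 40 mm (1.0 is 40 mm), a list of three; "rotation": the turn, a rotation vector about the tool's x, y, z in rad, a list of three. A call has 1 to 5 rows; each row shifts and turns the commanded pose from where the row before left it, along the tool's axes as they then stand; what a row does not reach is not made up. A row lasts 1/10 s, in which the tool goes at most 50 mm and 8.59 degrees, less where a joint would pass 70% of its speed; a pose out of reach is approached as far as the arm can. A call is refused whole if a number of a shift passes 1 or a number of a turn 0.15, either way. A call with a gripper value outside its range is refused whole. "claw" is the closure, from 0 (fully open) to 1 (shut), set as the call begins (left out, the last holds). The fingers move at their own pace and stop on an object; the grip force is fixed at half the most. Time passes only in rows, so rows that do not move let the fingers close. It gives the time, the measured TCP pose, the force, the opening and the grip force at its end, in the units of the state.
- robot.get_obs(): the state, without advancing time (a new reading comes with each control period).
- imaging.capture(name): name is "scene" or "top" or "wrist"; returns a dict with "img" (400x640x3 uint8, red, green, blue), "range_z" (400x640 float32, mm along the optical axis (not along the pixel's ray), 0 where there is no reading), "mtx" (3x3 intrinsics, pixels), "extrinsics" (4x4, takes a point from camera to world coordinates); the wrist camera has in their place "mount" (4x4, takes a point from camera to tool coordinates, whose origin is the TCP and whose axes are the flange's). Camera axes: x right, y up, looking along -z (the intrinsics and any distortion apply to the point x, -y, -z); pixel columns grow to the right and rows downward; lengths in mm; the calibration is good to about 2 mm. The wrist camera is an equidistant fisheye: a pixel r from the principal point sees the ray r / f radians off the axis. A picture is of the moment at which its call begins: read the wrist's pose just before it.
- robot.hand_in(): hands the job in; it is judged then, once.
The state is a dict: "time": time; "joint_positions": joint angles; "qd": joint speeds; "joint_efforts": joint torques, N m; "tcp_pos": TCP position; "eef_rot": TCP orientation; "contact_force": force on the tool from outside, world axes, zero at the start; "moment": the same for the moment, N m; "grip_width": finger opening in mm; "grip_force": force on a finger pad.
Only numpy, scipy, OpenCV 4.12 (cv2) and the standard library are available. Lean on these libraries where they do the work, as an engineer would, in place of code of your own. Each camera call takes 0.05 s, during which the arm holds its last target. There are 200 camera calls.

## Working session

There is one attempt and no reset: what is moved stays moved. The work goes in short steps, Python scripts to look and compute and a tool call to move; the robot and the scene stay as the last step left them, time stands still between calls to the robot, and variables do not carry over. Pictures are saved under pics/ and viewed, at most 10 in all, crops included, and the job is handed in when it is done.

Besides the shell and the picture viewer there is one more tool, called after "Request:" in YAML: its name, and indented under it one key for each argument. jog_arm: Moves the arm, as the interface text tells. Its arguments: {"type":"object","properties":{"moves":{"type":"array","items":{"type":"object","properties":{"slide":{"type":"array","items":{"type":"number"}},"rotation":{"type":"array","items":{"type":"number"}}}}},"claw":{"type":"number"}},"required":["moves"]}

```bash
mkdir -p pics; ls
cat > h.py <<'E'
from workcell import robot, imaging
import numpy as np, cv2
from scipy.spatial.transform import Rotation as Ro
def cloud(c):
    d=c["range_z"]; K=c["mtx"]; v,u=np.mgrid[:d.shape[0],:d.shape[1]]
    P=np.stack([(u-K[0,2])/K[0,0]*d,-(v-K[1,2])/K[1,1]*d,-d],-1)
    E=c["extrinsics"]; W=P@E[:3,:3].T+E[:3,3]; W[d<=0]=np.nan; return W
E
python3 - <<'E'
from h import *
o=robot.get_obs(); print({k:np.round(v,3) for k,v in o.items()})
for n in("top","scene"):
    c=imaging.capture(n); cv2.imwrite(f"pics/{n}0.png",c["img"][:,:,::-1]); np.savez(f"{n}0.npz",**c)
    print(n,c["mtx"].round(1).tolist(),c["extrinsics"].round(3).tolist(),(c["range_z"]>0).mean(), [k for k in c])
E
```

```text
pics
{'time': np.float64(0.0), 'joint_positions': array([ 0.955,  0.259,  0.021,  1.334, -0.   ,  1.418]), 'qd': array([ 0.001, -0.   ,  0.   , -0.   , -0.   , -0.001]), 'joint_efforts': array([-3.0000e-03, -5.5565e+01,  3.4453e+01,  1.4000e-02, -0.0000e+00,
       -0.0000e+00]), 'tcp_pos': array([245.392, 491.938, 247.643]), 'eef_rot': array([-3.14 , -0.   ,  2.679]), 'contact_force': array([ 0.428,  0.244, -0.674]), 'moment': array([-0.02 ,  0.008, -0.023]), 'grip_force': np.float64(0.0), 'grip_width': np.float64(85.606)}
top [[437.6, 0.0, 320.0], [0.0, 437.6, 197.3], [0.0, 0.0, 1.0]] [[-0.024, 0.998, -0.052, 533.204], [-1.0, -0.023, 0.016, 73.698], [0.014, 0.052, 0.999, 1157.153], [0.0, 0.0, 0.0, 1.0]] 0.99596875 ['img', 'range_z', 'mtx', 'extrinsics']
scene [[368.9, 0.0, 325.6], [0.0, 368.9, 202.9], [0.0, 0.0, 1.0]] [[-0.474, -0.689, 0.547, 1080.782], [0.88, -0.373, 0.293, 337.183], [0.002, 0.621, 0.784, 770.334], [0.0, 0.0, 0.0, 1.0]] 0.9960546875 ['img', 'range_z', 'mtx', 'extrinsics']
```

View pics/top0.png

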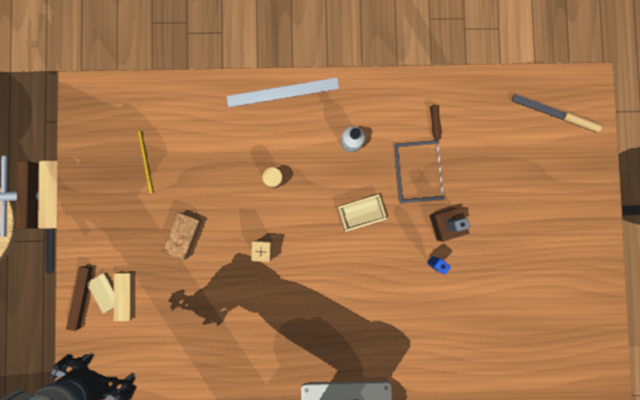

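View pics/scene0.png

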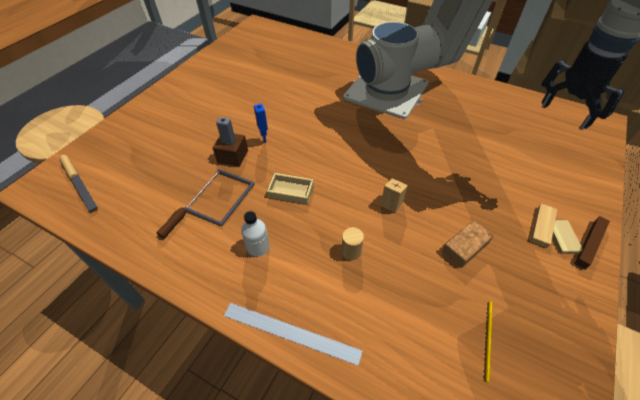

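The top view shows the wedge at (261,251), roller (272,177), tray (362,212), stand (450,222) with the grey probe (458,225) and the blue decoy (440,266). It also shows the glue (352,138), the saw near (420,165) and the sanding block (183,235).

```bash
cat > m.py <<'E'
from h import *
def blob(W,lo,hi,c,r):
    m=np.isfinite(W[...,2])&(W[...,2]>lo)&(W[...,2]<hi)&(np.hypot(W[...,0]-c[0],W[...,1]-c[1])<r); return W[m]
c=dict(np.load("top0.npz")); s=dict(np.load("scene0.npz"))
W=cloud(c); S=cloud(s)
def rect(p): return [np.round(x,1) for x in cv2.minAreaRect(p[:,:2].astype(np.float32))]
for n,(u,v),lo,hi,r in [("wedge",(261,251),60,95,45),("roller",(272,177),63,80,40),("tray",(362,212),20,36,75),("stand",(445,225),52,68,60),("probe",(458,225),110,145,40),("blue",(440,266),40,140,50),("glue",(352,138),100,140,40),("sanding",(183,235),30,45,80)]:
    x=W[v,u]
    for nm,w in(("top",W),("scene",S)):
        p=blob(w,lo,hi,x,r)
        if len(p)>5: print(n,nm,x.round(0),len(p),rect(p),np.percentile(p[:,2],[5,50,95]).round(1),p[:,:2].mean(0).round(1))
p=W[40:380:40,80:620:120]; print(p[...,2].round(1))
E
python3 m.py
```

```text
wedge top [461. 205.  77.] 368 [array([459.7, 205.4]), array([44.7, 48.1]), np.float64(85.5)] [65.9 74.7 83. ] [460.5 205.1]
wedge scene [461. 205.  77.] 309 [array([462.7, 204.2]), array([44.6, 51.3]), np.float64(85.4)] [63.7 75.1 84.4] [471.7 204.6]
roller top [643. 175.  70.] 288 [array([643.5, 175.3]), array([45. , 45.4]), np.float64(88.5)] [66.2 69.7 72.8] [643.5 174.9]
roller scene [643. 175.  70.] 333 [array([647.2, 174.5]), array([47.4, 46.2]), np.float64(2.3)] [67.2 71.6 73.5] [648.8 174.9]
tray top [552. -54.   6.] 314 [array([550. , -52.8]), array([ 68.1, 112.6]), np.float64(15.6)] [22.7 26.7 30.6] [550.1 -53.5]
tray scene [552. -54.   6.] 398 [array([554. , -53.6]), array([ 69.8, 112.7]), np.float64(16.5)] [21.1 28.1 31.4] [556.  -52.1]
stand top [ 514. -256.   59.] 550 [array([ 515.1, -274.3]), array([71.5, 71. ]), np.float64(13.7)] [55.8 59.4 62.9] [ 515.8 -268. ]
stand scene [ 514. -256.   59.] 357 [array([ 520.8, -275.7]), array([70.9, 72.4]), np.float64(16.0)] [54.2 61.7 64.5] [ 528.4 -265.3]
probe top [ 514. -264.  134.] 195 [array([ 515.4, -274.2]), array([26.3, 34
[... 807 characters left out ...]
float64(68.1)] [33.7 37.4 41. ] [501.4 411.9]
sanding scene [504. 406.  39.] 1058 [array([505.3, 411.5]), array([ 60.2, 111.9]), np.float64(68.1)] [35.7 39.5 41.7] [509.1 411.4]
[[-7.509e+02 -7.531e+02 -7.529e+02 -7.463e+02 -7.346e+02]
 [-8.000e-01  6.000e-01  3.400e+00  1.000e-01 -5.200e+00]
 [-1.200e+00  5.000e-01  2.300e+00  1.580e+01  3.000e+00]
 [-1.700e+00 -6.000e-01  3.700e+00 -3.700e+00 -1.000e-01]
 [-1.000e-01  4.000e-01 -1.500e+00  3.700e+00  3.300e+00]
 [ 6.000e-01 -3.000e-01  1.400e+00  3.210e+01 -8.000e-01]
 [ 2.560e+01 -3.600e+00  1.800e+00  5.700e+00 -3.400e+00]
 [ 1.520e+01 -2.500e+00 -1.100e+00  1.100e+00  6.000e-01]
 [ 2.958e+02 -1.400e+00  1.500e+00 -1.400e+00  5.000e-01]]
```

```bash
cat > plan.py <<'E'
from h import *
# usage: plan.py from current pose to waypoints; prints rows (slide in 40mm units, rotvec)
def plan(wps, start=None, step=38., rstep=.135):
    """wps: list of (xyz, rotmatrix or None, [step])."""
    o=robot.get_obs(); 
    p,R=(o["tcp_pos"].copy(),Ro.from_euler("xyz",o["eef_rot"])) if start is None else start
    for w in wps:
        q=np.array(w[0],float); T=R if w[1] is None else w[1]; st=w[2] if len(w)>2 else step
        n=max(1,int(np.ceil(max(np.linalg.norm(q-p)/st,(R.inv()*T).magnitude()/rstep))))
        print("-> ",q.round(1),n,"rows"); out=[]
        for i in range(n):
            k=n-i
            s=np.round(R.inv().apply((q-p)/k)/40,2); r=np.round((R.inv()*T).as_rotvec()/k,3)
            out.append('{"slide":%s,"rotation":%s}'%((s+0).tolist(),(r+0).tolist()))
            p=p+R.apply(s*40); R=R*Ro.from_rotvec(r)
        for j in range(0,n,5): print("["+",".join(out[j:j+5])+"]")
    return p,R
def down(yaw): return Ro.from_euler("xyz",[np.pi,0,yaw])
def wcloud(c,pos,R):
    d=c["range_z"]; K=c["mtx"]; v,u=np.mgrid[:d.shape[0],:d.shape[1]]
    x=(u-K[0,2])/K[0,0]; y=(v-K[1,2])/K[1,1]; th=np.hypot(x,y)+1e-9; t=np.tan(np.minimum(th,1.4))/th
    P=np.stack([x*t*d,-y*t*d,-d],-1); M=c["mount"]; Q=P@M[:3,:3].T+M[:3,3]
    W=Q@R.as_matrix().T+pos; W[(d<=0)|(th>1.3)]=np.nan; return W
def look(name):
    o=robot.get_obs(); c=imaging.capture("wrist"); cv2.imwrite(f"pics/{name}.png",c["img"][:,:,::-1])
    return c,wcloud(c,o["tcp_pos"],Ro.from_euler("xyz",o["eef_rot"]))
def blob(W,lo,hi,c,r):
    m=np.isfinite(W[...,2])&(W[...,2]>lo)&(W[...,2]<hi)&(np.hypot(W[...,0]-c[0],W[...,1]-c[1])<r); return W[m]
def rect(p): return [np.round(x,1) for x in cv2.minAreaRect(p[:,:2].astype(np.float32))]
E
python3 - <<'E'
from plan import *
plan([((461,205,200),down(1.49))])
c=imaging.capture("wrist"); print(c["mount"].round(3).tolist(),c["mtx"].round(1).tolist())
E
```

```text
->  [461. 205. 200.] 10 rows
[{"slide":[-0.8, -0.4, 0.12],"rotation":[0.0, 0.0, 0.119]},{"slide":[-0.84, -0.3, 0.12],"rotation":[0.0, 0.0, 0.119]},{"slide":[-0.88, -0.2, 0.12],"rotation":[0.0, 0.0, 0.119]},{"slide":[-0.89, -0.1, 0.12],"rotation":[0.0, 0.0, 0.119]},{"slide":[-0.9, 0.01, 0.12],"rotation":[0.0, 0.0, 0.119]}]
[{"slide":[-0.89, 0.12, 0.12],"rotation":[0.0, 0.0, 0.119]},{"slide":[-0.87, 0.22, 0.12],"rotation":[0.0, 0.0, 0.119]},{"slide":[-0.84, 0.32, 0.12],"rotation":[0.0, 0.0, 0.119]},{"slide":[-0.79, 0.42, 0.12],"rotation":[0.0, 0.0, 0.118]},{"slide":[-0.73, 0.52, 0.12],"rotation":[-0.001, 0.001, 0.119]}]
[[-0.0, 0.947, 0.32, 81.577], [1.0, -0.0, 0.001, -0.074], [0.001, 0.32, -0.947, -125.727], [0.0, 0.0, 0.0, 1.0]] [[309.7, 0.0, 319.0], [0.0, 309.7, 195.3], [0.0, 0.0, 1.0]]
```

Request:
jog_arm:
  moves:
    - {"slide": [-0.8,-0.4,0.12],"rotation": [0,0,0.119]}
    - {"slide": [-0.84,-0.3,0.12],"rotation": [0,0,0.119]}
    - {"slide": [-0.88,-0.2,0.12],"rotation": [0,0,0.119]}
    - {"slide": [-0.89,-0.1,0.12],"rotation": [0,0,0.119]}
    - {"slide": [-0.9,0.01,0.12],"rotation": [0,0,0.119]}

```text
time: 0.65
tcp_pos: [353.7, 347.4, 223.9]
eef_rot: [-3.141, 0.0, 2.079]
contact_force: [0.6, -0.0, 0.2]
grip_width: 85.2
grip_force: 0.0
```

Request:
jog_arm:
  moves:
    - {"slide": [-0.89,0.12,0.12],"rotation": [0,0,0.119]}
    - {"slide": [-0.87,0.22,0.12],"rotation": [0,0,0.119]}
    - {"slide": [-0.84,0.32,0.12],"rotation": [0,0,0.119]}
    - {"slide": [-0.79,0.42,0.12],"rotation": [0,0,0.118]}
    - {"slide": [-0.73,0.52,0.12],"rotation": [0,0,0.119]}

```text
time: 1.15
tcp_pos: [461.8, 204.1, 200.0]
eef_rot: [-3.141, 0.0, 1.485]
contact_force: [0.3, -0.9, -1.0]
grip_width: 85.6
grip_force: 0.0
```

Run:
```python
from plan import *
o=robot.get_obs(); print(o["tcp_pos"].round(1),o["eef_rot"].round(3),o["qd"].round(2))
c,W=look("w1")
for n,x,lo,hi,r in [("wedge",(461,205),60,95,50),("roller",(644,175),63,80,45),("tray",(552,-53),20,36,80)]:
    p=blob(W,lo,hi,x,r)
    if len(p)>5: print(n,len(p),rect(p),np.percentile(p[:,2],[5,50,95]).round(1),p.mean(0).round(1))
    if n=="wedge": A=np.c_[p[:,:2],np.ones(len(p))]; print(np.linalg.lstsq(A,p[:,2],rcond=None)[0])
```

```text
[461.8 204.1 200. ] [-3.141  0.     1.485] [-0.67  0.15  0.07 -0.09  0.    0.51]
wedge 2950 [array([462.6, 205.7]), array([45.1, 48.2]), np.float64(85.0)] [66.9 75.1 82.9] [463.6 207.6  75. ]
[  0.34159833  -0.08269144 -66.21915879]
roller 1461 [array([646.1, 175.5]), array([47.2, 48.7]), np.float64(75.8)] [65.9 70.2 71.4] [643.8 176.9  69.9]
tray 435 [array([543.3, -20.2]), array([65.9, 48.9]), np.float64(16.3)] [21.  27.2 29.1] [534.8  -4.9  26.1]
```

View pics/w1.png

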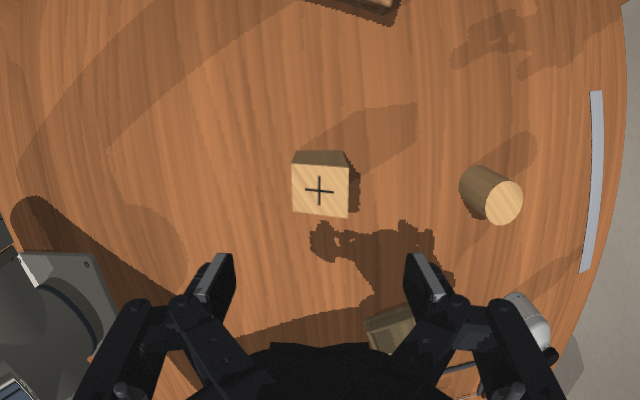

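The wrist view shows the wedge's top with its cross at (320,190) and the roller at (503,203). The wedge measures (462.5,205.6) with edges 45x48 at z of about 75, which agrees with the top view. I'll descend and grip it across its x.

Run:
```python
from plan import *
s=(np.array([461,205,200.]),down(1.49))
p,R=plan([((462.5,205.5,45),down(1.485),32)],start=s)
t=.284; d=down(t+np.pi/2)
u=np.array([-np.sin(t),np.cos(t)]); c=np.array([552,-53])
a=c+25.5*u; print("wedge slot",a,"roller slot",c-23.5*u)
```

```text
->  [462.5 205.5  45. ] 5 rows
[{"slide":[0.0, 0.01, 0.78],"rotation":[0.0, 0.0, 0.001]},{"slide":[0.0, 0.01, 0.77],"rotation":[0.0, 0.0, 0.001]},{"slide":[0.01, 0.01, 0.78],"rotation":[0.0, 0.0, 0.001]},{"slide":[0.0, 0.0, 0.77],"rotation":[0.0, 0.0, 0.001]},{"slide":[0.01, 0.01, 0.77],"rotation":[0.0, 0.0, 0.001]}]
wedge slot [544.85495994 -28.52147058] roller slot [558.58464476 -75.55864476]
```

Request:
jog_arm:
  moves:
    - {"slide": [0,0.01,0.78]}
    - {"slide": [0,0.01,0.77]}
    - {"slide": [0.01,0.01,0.78]}
    - {"slide": [0,0,0.77]}
    - {"slide": [0,0.01,0.77]}

```text
invalid input at $.moves[0]: expected keys slide, rotation
```

Request:
jog_arm:
  moves:
    - {"slide": [0,0,0]}
    - {"slide": [0,0,0]}

```text
invalid input at $.moves[0]: expected keys slide, rotation
```

Request:
jog_arm:
  moves:
    - {"slide": [0,0,0]}
    - {"slide": [0,0,0]}
    - {"slide": [0,0,0]}
    - {"slide": [0,0,0]}
    - {"slide": [0,0,0]}
  claw: 1

```text
invalid input at $.moves[0]: expected keys slide, rotation
```

Request:
jog_arm:
  moves:
    - {"slide": [0,0,0]}
    - {"slide": [0,0,0]}
    - {"slide": [0,0,0]}
    - {"slide": [0,0,0]}
    - {"slide": [0,0,0]}

```text
invalid input at $.moves[0]: expected keys slide, rotation
```

Request:
jog_arm:
  moves:
    - {"slide": [0,0.01,0.78],"rotation": [0,0,0]}
    - {"slide": [0,0.01,0.77],"rotation": [0,0,0]}
    - {"slide": [0.01,0.01,0.78],"rotation": [0,0,0]}
    - {"slide": [0,0,0.77],"rotation": [0,0,0]}
    - {"slide": [0,0.01,0.77],"rotation": [0,0,0]}

```text
time: 1.7
tcp_pos: [462.6, 205.6, 44.3]
eef_rot: [-3.142, 0.0, 1.49]
contact_force: [0.2, -0.0, 0.1]
grip_width: 85.6
grip_force: 0.0
```

Request:
jog_arm:
  moves:
    - {"slide": [0,0,0],"rotation": [0,0,0]}
    - {"slide": [0,0,0],"rotation": [0,0,0]}

```text
time: 1.9
tcp_pos: [462.7, 205.7, 45.8]
eef_rot: [-3.14, 0.0, 1.49]
contact_force: [0.3, -0.4, 0.7]
grip_width: 85.4
grip_force: 0.0
```

Request:
jog_arm:
  moves:
    - {"slide": [0,0,0],"rotation": [0,0,0]}
    - {"slide": [0,0,0],"rotation": [0,0,0]}
    - {"slide": [0,0,0],"rotation": [0,0,0]}
    - {"slide": [0,0,0],"rotation": [0,0,0]}
    - {"slide": [0,0,0],"rotation": [0,0,0]}
  claw: 1

```text
time: 2.4
tcp_pos: [463.0, 205.9, 46.9]
eef_rot: [3.14, -0.001, 1.49]
contact_force: [-4.0, 0.1, 9.3]
grip_width: 47.2
grip_force: 50.3
```

Request:
jog_arm:
  moves:
    - {"slide": [0,0,0],"rotation": [0,0,0]}
    - {"slide": [0,0,0],"rotation": [0,0,0]}
    - {"slide": [0,0,0],"rotation": [0,0,0]}

```text
time: 2.7
tcp_pos: [463.0, 205.9, 46.9]
eef_rot: [3.14, -0.001, 1.49]
contact_force: [-2.7, -0.2, 9.4]
grip_width: 47.1
grip_force: 50.3
```

Run:
```python
from plan import *
plan([((462.5,205.5,145),None,35),((525,40,170),down(1.855))],start=(np.array([462.5,205.5,45.]),down(1.49)))
```

```text
->  [462.5 205.5 145. ] 3 rows
[{"slide":[0.0, 0.0, -0.83],"rotation":[0.0, 0.0, 0.0]},{"slide":[0.0, 0.0, -0.84],"rotation":[0.0, 0.0, 0.0]},{"slide":[0.0, 0.0, -0.83],"rotation":[0.0, 0.0, 0.0]}]
->  [525.  40. 170.] 5 rows
[{"slide":[-0.8, 0.38, -0.13],"rotation":[0.0, 0.0, -0.073]},{"slide":[-0.82, 0.32, -0.12],"rotation":[0.0, 0.0, -0.073]},{"slide":[-0.85, 0.26, -0.13],"rotation":[0.0, 0.0, -0.073]},{"slide":[-0.86, 0.19, -0.12],"rotation":[0.0, 0.0, -0.073]},{"slide":[-0.88, 0.13, -0.12],"rotation":[0.0, 0.0, -0.073]}]
```

Request:
jog_arm:
  moves:
    - {"slide": [0,0,-0.83],"rotation": [0,0,0]}
    - {"slide": [0,0,-0.84],"rotation": [0,0,0]}
    - {"slide": [0,0,-0.83],"rotation": [0,0,0]}

```text
time: 3.0
tcp_pos: [462.6, 205.6, 147.3]
eef_rot: [3.141, -0.0, 1.49]
contact_force: [0.9, 0.3, -1.4]
grip_width: 47.3
grip_force: 54.9
```

Request:
jog_arm:
  moves:
    - {"slide": [-0.8,0.38,-0.13],"rotation": [0,0,-0.073]}
    - {"slide": [-0.82,0.32,-0.12],"rotation": [0,0,-0.073]}
    - {"slide": [-0.85,0.26,-0.13],"rotation": [0,0,-0.073]}
    - {"slide": [-0.86,0.19,-0.12],"rotation": [0,0,-0.073]}
    - {"slide": [-0.88,0.13,-0.12],"rotation": [0,0,-0.073]}

```text
time: 3.5
tcp_pos: [525.5, 38.7, 171.3]
eef_rot: [3.141, 0.0, 1.858]
contact_force: [0.2, 1.3, -0.6]
grip_width: 47.2
grip_force: 55.0
```

Request:
jog_arm:
  moves:
    - {"slide": [0,0,0],"rotation": [0,0,0]}
    - {"slide": [0,0,0],"rotation": [0,0,0]}

```text
time: 3.7
tcp_pos: [525.3, 39.3, 170.7]
eef_rot: [3.141, -0.0, 1.852]
contact_force: [-1.1, 0.3, -0.9]
grip_width: 47.3
grip_force: 54.9
```

Run:
```python
from plan import *
o=robot.get_obs(); print(o["tcp_pos"].round(1),o["eef_rot"].round(3))
c,W=look("w2")
p=blob(W,22,36,(552,-53),80); print("tray",len(p),rect(p),np.percentile(p[:,2],[5,50,95]).round(1))
p=blob(W,-20,300,o["tcp_pos"],60); print("held",len(p))
p=W[(W[...,2]>150-30)&(abs(W[...,0]-525)<40)&(abs(W[...,1]-40)<40)]; print(p[:,2].max() if len(p) else 0,rect(p))
```

```text
[525.3  39.3 170.7] [ 3.141 -0.     1.852]Traceback (most recent call last):
  File "<stdin>", line 4, in <module>
    return _quantile_unchecked(
        a, q, axis, out, overwrite_input, method, keepdims, weights)
    return _ureduce(a,
                    func=_quantile_ureduce_func,
    ...<5 lines>...
                    overwrite_input=overwrite_input,
                    method=method)
    r = func(a, **kwargs)
    result = _quantile(arr,
                       quantiles=q,
    ...<2 lines>...
                       out=out,
                       weights=wgt)
    slices_having_nans = np.isnan(arr[-1, ...])
                                  ~~~^^^^^^^^^
IndexError: index -1 is out of bounds for axis 0 with size 0
```

View pics/w2.png

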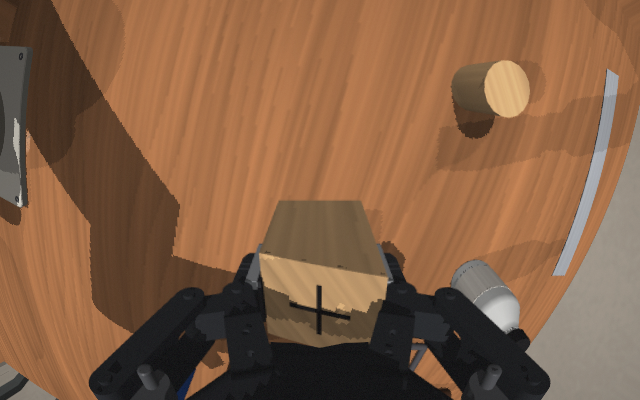

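The tray lies under the gripper and out of view here; the camera looks towards tool +x (+y). I'll move past the tray so the camera sees it.

Run:
```python
from plan import *
plan([((585,-170,210),down(1.855))],start=(np.array([525,40,170.]),down(1.855)))
```

```text
->  [ 585. -170.  210.] 6 rows
[{"slide":[-0.91, -0.01, -0.17],"rotation":[0.0, 0.0, 0.0]},{"slide":[-0.91, 0.0, -0.17],"rotation":[0.0, 0.0, 0.0]},{"slide":[-0.91, -0.01, -0.16],"rotation":[0.0, 0.0, 0.0]},{"slide":[-0.91, 0.0, -0.17],"rotation":[0.0, 0.0, 0.0]},{"slide":[-0.91, -0.01, -0.16],"rotation":[0.0, 0.0, 0.0]}]
[{"slide":[-0.91, 0.0, -0.17],"rotation":[0.0, 0.0, 0.0]}]
```

Request:
jog_arm:
  moves:
    - {"slide": [-0.91,-0.01,-0.17],"rotation": [0,0,0]}
    - {"slide": [-0.91,0,-0.17],"rotation": [0,0,0]}
    - {"slide": [-0.91,-0.01,-0.16],"rotation": [0,0,0]}
    - {"slide": [-0.91,0,-0.17],"rotation": [0,0,0]}
    - {"slide": [-0.91,-0.01,-0.16],"rotation": [0,0,0]}

```text
time: 4.25
tcp_pos: [575.2, -134.9, 204.0]
eef_rot: [3.141, -0.0, 1.856]
contact_force: [1.0, 0.5, -1.4]
grip_width: 47.5
grip_force: 54.8
```

Request:
jog_arm:
  moves:
    - {"slide": [-0.91,0,-0.17],"rotation": [0,0,0]}
    - {"slide": [0,0,0],"rotation": [0,0,0]}
    - {"slide": [0,0,0],"rotation": [0,0,0]}

```text
time: 4.55
tcp_pos: [585.1, -169.3, 210.0]
eef_rot: [-3.141, -0.001, 1.854]
contact_force: [-0.4, 0.5, -1.9]
grip_width: 47.4
grip_force: 54.9
```

Run:
```python
from plan import *
o=robot.get_obs(); print(o["tcp_pos"].round(1),o["eef_rot"].round(3))
c,W=look("w3")
p=blob(W,22,36,(552,-53),80)
print("tray",len(p),rect(p),np.percentile(p[:,2],[5,50,95]).round(1))
for s in (1,): 
    q=blob(W,-6,14,(552,-53),30); print("floor",len(q),np.median(q[:,2]).round(1))
a=o["tcp_pos"]; q=W[(abs(W[...,0]-a[0])<45)&(abs(W[...,1]-a[1])<45)&(W[...,2]>150)]; print(len(q))
# held block: distances in tool frame
R=Ro.from_euler("xyz",o["eef_rot"]); t=R.inv().apply(q-a); t=t[(t[:,2]<12)&(abs(t[:,1])<22)]
print(np.percentile(t,[1,50,99],axis=0).round(1))
```

```text
[ 585.1 -169.3  210. ] [-3.141e+00 -1.000e-03  1.854e+00]
tray 2083 [array([553.2, -52.3]), array([ 68.7, 112.2]), np.float64(15.8)] [25.1 27.7 29.1]
floor 2472 6.1
37376
[[-19.4 -21.5 -84.3]
 [ 15.8   0.7 -33.7]
 [ 22.2  21.5   9.1]]
```

View pics/w3.png

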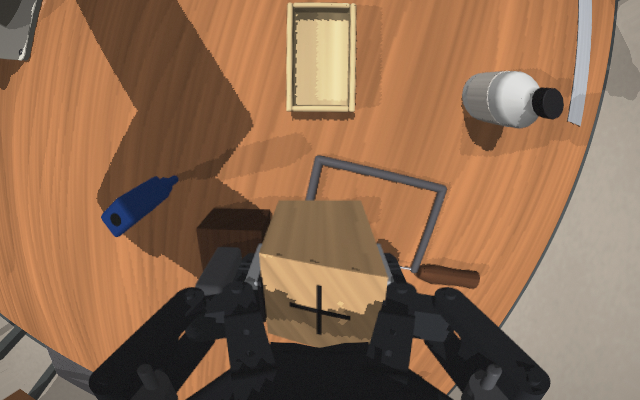

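Tray measured at (553.2,-52.3), yaw 0.276, size 69x112 and rim at 28, with the floor at 6, all as expected. Now I'll place the wedge in the +y half.

Run:
```python
from plan import *
plan([((546.3,-27.8,115),down(1.847)),((546.3,-27.8,56),None,20)],start=(np.array([585.,-170,210]),down(1.855)))
```

```text
->  [546.3 -27.8 115. ] 5 rows
[{"slide":[0.74, 0.01, 0.48],"rotation":[0.0, 0.0, 0.002]},{"slide":[0.74, 0.01, 0.47],"rotation":[0.0, 0.0, 0.001]},{"slide":[0.73, 0.01, 0.48],"rotation":[0.0, 0.0, 0.002]},{"slide":[0.74, 0.01, 0.47],"rotation":[0.0, 0.0, 0.001]},{"slide":[0.73, 0.02, 0.48],"rotation":[0.0, 0.0, 0.002]}]
->  [546.3 -27.8  56. ] 3 rows
[{"slide":[0.0, 0.0, 0.49],"rotation":[0.0, 0.0, 0.0]},{"slide":[0.0, 0.0, 0.49],"rotation":[0.0, 0.0, 0.0]},{"slide":[0.0, 0.0, 0.49],"rotation":[0.0, 0.0, 0.0]}]
```

Request:
jog_arm:
  moves:
    - {"slide": [0.74,0.01,0.48],"rotation": [0,0,0.002]}
    - {"slide": [0.74,0.01,0.47],"rotation": [0,0,0.001]}
    - {"slide": [0.73,0.01,0.48],"rotation": [0,0,0.002]}
    - {"slide": [0.74,0.01,0.47],"rotation": [0,0,0.001]}
    - {"slide": [0.73,0.02,0.48],"rotation": [0,0,0.002]}

```text
time: 5.1
tcp_pos: [545.4, -24.9, 114.6]
eef_rot: [3.142, -0.0, 1.849]
contact_force: [0.3, -0.0, -2.3]
grip_width: 47.3
grip_force: 54.9
```

Request:
jog_arm:
  moves:
    - {"slide": [0,0,0],"rotation": [0,0,0]}
    - {"slide": [0,0,0],"rotation": [0,0,0]}
    - {"slide": [0,0,0.49],"rotation": [0,0,0]}

```text
time: 5.4
tcp_pos: [548.6, -27.7, 98.1]
eef_rot: [3.137, 0.003, 1.848]
contact_force: [-0.2, -0.8, -2.4]
grip_width: 47.1
grip_force: 54.8
```

Request:
jog_arm:
  moves:
    - {"slide": [0,0,0.49],"rotation": [0,0,0]}
    - {"slide": [0,0,0.49],"rotation": [0,0,0]}
    - {"slide": [0,0,0],"rotation": [0,0,0]}
    - {"slide": [0,0,0],"rotation": [0,0,0]}

```text
time: 5.8
tcp_pos: [547.2, -28.2, 57.1]
eef_rot: [3.141, 0.0, 1.847]
contact_force: [-0.2, 0.3, -0.9]
grip_width: 47.6
grip_force: 54.8
```

Request:
jog_arm:
  moves:
    - {"slide": [0,0,0.05],"rotation": [0,0,0]}
    - {"slide": [0,0,0.04],"rotation": [0,0,0]}
    - {"slide": [0,0,0],"rotation": [0,0,0]}

```text
time: 6.1
tcp_pos: [547.0, -27.9, 53.1]
eef_rot: [3.141, 0.0, 1.847]
contact_force: [-0.3, 0.0, -0.6]
grip_width: 47.3
grip_force: 54.8
```

Run:
```python
from plan import *
plan([((547,-28,140),None,35),((645,175.5,140),None),((645,175.5,43),None,33)],start=(np.array([547.,-28,53]),down(1.847)))
```

```text
->  [547. -28. 140.] 3 rows
[{"slide":[0.0, 0.0, -0.72],"rotation":[0.0, 0.0, 0.0]},{"slide":[0.0, 0.0, -0.73],"rotation":[0.0, 0.0, 0.0]},{"slide":[0.0, 0.0, -0.72],"rotation":[0.0, 0.0, 0.0]}]
->  [645.  175.5 140. ] 6 rows
[{"slide":[0.7, 0.62, 0.0],"rotation":[0.0, 0.0, 0.0]},{"slide":[0.71, 0.62, 0.0],"rotation":[0.0, 0.0, 0.0]},{"slide":[0.7, 0.63, 0.0],"rotation":[0.0, 0.0, 0.0]},{"slide":[0.71, 0.62, 0.0],"rotation":[0.0, 0.0, 0.0]},{"slide":[0.7, 0.63, 0.0],"rotation":[0.0, 0.0, 0.0]}]
[{"slide":[0.71, 0.62, 0.0],"rotation":[0.0, 0.0, 0.0]}]
->  [645.  175.5  43. ] 3 rows
[{"slide":[0.0, 0.0, 0.81],"rotation":[0.0, 0.0, 0.0]},{"slide":[0.0, 0.0, 0.8],"rotation":[0.0, 0.0, 0.0]},{"slide":[0.0, 0.0, 0.81],"rotation":[0.0, 0.0, 0.0]}]
```

Request:
jog_arm:
  moves:
    - {"slide": [0,0,0],"rotation": [0,0,0]}
    - {"slide": [0,0,0],"rotation": [0,0,0]}
    - {"slide": [0,0,0],"rotation": [0,0,0]}
    - {"slide": [0,0,0],"rotation": [0,0,0]}
  claw: 0

```text
time: 6.5
tcp_pos: [546.8, -27.9, 52.8]
eef_rot: [3.141, 0.0, 1.847]
contact_force: [-0.3, 0.2, -1.0]
grip_width: 85.5
grip_force: 0.0
```

Request:
jog_arm:
  moves:
    - {"slide": [0,0,-0.72],"rotation": [0,0,0]}
    - {"slide": [0,0,-0.73],"rotation": [0,0,0]}
    - {"slide": [0,0,-0.72],"rotation": [0,0,0]}

```text
time: 6.8
tcp_pos: [546.6, -27.8, 140.4]
eef_rot: [-3.141, -0.0, 1.847]
contact_force: [0.2, 0.7, 0.6]
grip_width: 85.3
grip_force: 0.0
```

Request:
jog_arm:
  moves:
    - {"slide": [0.7,0.62,0],"rotation": [0,0,0]}
    - {"slide": [0.71,0.62,0],"rotation": [0,0,0]}
    - {"slide": [0.7,0.63,0],"rotation": [0,0,0]}
    - {"slide": [0.71,0.62,0],"rotation": [0,0,0]}
    - {"slide": [0.7,0.63,0],"rotation": [0,0,0]}

```text
time: 7.3
tcp_pos: [628.9, 143.1, 139.5]
eef_rot: [3.141, 0.0, 1.847]
contact_force: [0.3, -1.2, -0.1]
grip_width: 85.6
grip_force: 0.0
```

Request:
jog_arm:
  moves:
    - {"slide": [0.71,0.62,0],"rotation": [0,0,0]}
    - {"slide": [0,0,0],"rotation": [0,0,0]}
    - {"slide": [0,0,0],"rotation": [0,0,0]}

```text
time: 7.6
tcp_pos: [644.5, 176.5, 138.8]
eef_rot: [-3.141, 0.0, 1.848]
contact_force: [-0.5, -0.3, 0.1]
grip_width: 85.2
grip_force: 0.0
```

Run:
```python
from plan import *
o=robot.get_obs(); print(o["tcp_pos"].round(1),o["eef_rot"].round(3))
c,W=look("w4")
p=blob(W,66,76,(645,175),45); print(len(p),rect(p),p.mean(0).round(1)); print(cv2.minEnclosingCircle(p[:,:2].astype(np.float32)))
```

```text
[644.5 176.5 138.8] [-3.141  0.     1.848]
3574 [array([646.6, 175.6]), array([47. , 48.1]), np.float64(13.7)] [645.9 176.7  70.1]
((646.2477416992188, 175.49111938476562), 24.203943252563477)
```

Request:
jog_arm:
  moves:
    - {"slide": [-0.03,0.04,0.81],"rotation": [0,0,0]}
    - {"slide": [0,0,0.8],"rotation": [0,0,0]}
    - {"slide": [0,0,0.81],"rotation": [0,0,0]}
    - {"slide": [0,0,0],"rotation": [0,0,0]}
    - {"slide": [0,0,0],"rotation": [0,0,0]}

```text
time: 8.15
tcp_pos: [646.4, 174.0, 43.3]
eef_rot: [-3.141, 0.0, 1.846]
contact_force: [0.1, -0.7, 1.1]
grip_width: 85.3
grip_force: 0.0
```

Request:
jog_arm:
  moves:
    - {"slide": [0,0,0],"rotation": [0,0,0]}
    - {"slide": [0,0,0],"rotation": [0,0,0]}
    - {"slide": [0,0,0],"rotation": [0,0,0]}
    - {"slide": [0,0,0],"rotation": [0,0,0]}
    - {"slide": [0,0,0],"rotation": [0,0,0]}
  claw: 1

```text
time: 8.65
tcp_pos: [647.3, 175.0, 44.6]
eef_rot: [3.139, 0.001, 1.847]
contact_force: [-0.8, -1.9, 7.3]
grip_width: 46.9
grip_force: 61.7
```

Request:
jog_arm:
  moves:
    - {"slide": [0,0,0],"rotation": [0,0,0]}
    - {"slide": [0,0,0],"rotation": [0,0,0]}
    - {"slide": [0,0,0],"rotation": [0,0,0]}

```text
time: 8.95
tcp_pos: [647.2, 175.0, 44.6]
eef_rot: [3.139, 0.001, 1.847]
contact_force: [-0.2, -1.1, 7.2]
grip_width: 47.0
grip_force: 61.7
```

Run:
```python
from plan import *
o=robot.get_obs(); print(o["tcp_pos"].round(1))
# wedge as it now stands
c=imaging.capture("top"); W=cloud(c); p=blob(W,60,100,(547,-28),45); print(rect(p),np.percentile(p[:,2],[5,50,95]))
s=(np.array([645.5,175,43.]),down(1.847))
plan([((645.5,175,150),None,36),((559.6,-75,150),None),((559.6,-75,57),None,25)],start=s)
```

```text
[647.2 175.   44.6]
[array([544.5, -28.4]), array([48. , 44.2]), np.float64(15.7)] [70.9266779  80.25730214 89.24447982]
->  [645.5 175.  150. ] 3 rows
[{"slide":[0.0, 0.0, -0.89],"rotation":[0.0, 0.0, 0.0]},{"slide":[0.0, 0.0, -0.89],"rotation":[0.0, 0.0, 0.0]},{"slide":[0.0, 0.0, -0.9],"rotation":[0.0, 0.0, 0.0]}]
->  [559.6 -75.  150. ] 7 rows
[{"slide":[-0.78, -0.54, 0.0],"rotation":[0.0, 0.0, 0.0]},{"slide":[-0.77, -0.54, 0.0],"rotation":[0.0, 0.0, 0.0]},{"slide":[-0.78, -0.54, 0.0],"rotation":[0.0, 0.0, 0.0]},{"slide":[-0.77, -0.54, 0.0],"rotation":[0.0, 0.0, 0.0]},{"slide":[-0.78, -0.54, 0.0],"rotation":[0.0, 0.0, 0.0]}]
[{"slide":[-0.77, -0.54, 0.0],"rotation":[0.0, 0.0, 0.0]},{"slide":[-0.78, -0.53, 0.0],"rotation":[0.0, 0.0, 0.0]}]
->  [559.6 -75.   57. ] 4 rows
[{"slide":[0.0, 0.0, 0.58],"rotation":[0.0, 0.0, 0.0]},{"slide":[0.0, 0.0, 0.58],"rotation":[0.0, 0.0, 0.0]},{"slide":[0.0, 0.0, 0.58],"rotation":[0.0, 0.0, 0.0]},{"slide":[0.0, 0.0, 0.59],"rotation":[0.0, 0.0, 0.0]}]
```

Request:
jog_arm:
  moves:
    - {"slide": [0,0,-0.89],"rotation": [0,0,0]}
    - {"slide": [0,0,-0.89],"rotation": [0,0,0]}
    - {"slide": [0,0,-0.9],"rotation": [0,0,0]}

```text
time: 9.3
tcp_pos: [646.3, 175.0, 151.7]
eef_rot: [3.141, 0.0, 1.847]
contact_force: [1.0, 0.7, -0.8]
grip_width: 46.5
grip_force: 62.0
```

Request:
jog_arm:
  moves:
    - {"slide": [-0.78,-0.54,0],"rotation": [0,0,0]}
    - {"slide": [-0.77,-0.54,0],"rotation": [0,0,0]}
    - {"slide": [-0.78,-0.54,0],"rotation": [0,0,0]}
    - {"slide": [-0.77,-0.54,0],"rotation": [0,0,0]}
    - {"slide": [-0.78,-0.54,0],"rotation": [0,0,0]}

```text
time: 9.8
tcp_pos: [584.3, -4.9, 150.6]
eef_rot: [3.141, 0.0, 1.847]
contact_force: [-0.0, -0.9, -0.6]
grip_width: 46.9
grip_force: 62.1
```

Request:
jog_arm:
  moves:
    - {"slide": [-0.77,-0.54,0],"rotation": [0,0,0]}
    - {"slide": [-0.78,-0.53,0],"rotation": [0,0,0]}
    - {"slide": [0,0,0],"rotation": [0,0,0]}
    - {"slide": [0,0,0],"rotation": [0,0,0]}
    - {"slide": [0,0,0],"rotation": [0,0,0]}

```text
time: 10.3
tcp_pos: [560.8, -74.6, 150.3]
eef_rot: [3.141, 0.0, 1.847]
contact_force: [-0.3, -0.2, -1.3]
grip_width: 46.6
grip_force: 62.2
```

Request:
jog_arm:
  moves:
    - {"slide": [0,0,0],"rotation": [0,0,0]}
    - {"slide": [0,0,0],"rotation": [0,0,0]}

```text
time: 10.5
tcp_pos: [560.8, -74.2, 149.9]
eef_rot: [3.142, -0.0, 1.848]
contact_force: [-0.2, -0.3, -0.7]
grip_width: 46.5
grip_force: 62.2
```

Request:
jog_arm:
  moves:
    - {"slide": [-0.02,-0.02,0.58],"rotation": [0,0,0]}
    - {"slide": [0,0,0.58],"rotation": [0,0,0]}
    - {"slide": [0,0,0.58],"rotation": [0,0,0]}
    - {"slide": [0,0,0.59],"rotation": [0,0,0]}
    - {"slide": [0,0,0],"rotation": [0,0,0]}

```text
time: 11.0
tcp_pos: [558.5, -75.0, 53.9]
eef_rot: [-3.137, -0.003, 1.848]
contact_force: [0.3, 0.3, -1.2]
grip_width: 46.6
grip_force: 62.1
```

Request:
jog_arm:
  moves:
    - {"slide": [0,0,0.07],"rotation": [0,0,0]}
    - {"slide": [0,0,0.07],"rotation": [0,0,0]}
    - {"slide": [0,0,0],"rotation": [0,0,0]}

```text
time: 11.3
tcp_pos: [560.5, -76.1, 51.8]
eef_rot: [3.141, 0.001, 1.847]
contact_force: [-0.2, -0.4, -0.8]
grip_width: 46.6
grip_force: 62.1
```

Run:
```python
from plan import *
s=(np.array([559.6,-75,51.]),down(1.847))
plan([((559.6,-75,140),None,36),((518.4,-274,215),down(1.833))],start=s)
```

```text
->  [559.6 -75.  140. ] 3 rows
[{"slide":[0.0, 0.0, -0.74],"rotation":[0.0, 0.0, 0.0]},{"slide":[0.0, 0.0, -0.74],"rotation":[0.0, 0.0, 0.0]},{"slide":[0.0, 0.0, -0.75],"rotation":[0.0, 0.0, 0.0]}]
->  [ 518.4 -274.   215. ] 6 rows
[{"slide":[-0.75, -0.39, -0.31],"rotation":[0.0, 0.0, 0.002]},{"slide":[-0.75, -0.39, -0.31],"rotation":[0.0, 0.0, 0.002]},{"slide":[-0.75, -0.39, -0.31],"rotation":[0.0, 0.0, 0.002]},{"slide":[-0.75, -0.39, -0.31],"rotation":[0.0, 0.0, 0.003]},{"slide":[-0.76, -0.38, -0.31],"rotation":[0.0, 0.0, 0.002]}]
[{"slide":[-0.76, -0.38, -0.32],"rotation":[0.0, 0.0, 0.003]}]
```

Request:
jog_arm:
  moves:
    - {"slide": [0,0,0],"rotation": [0,0,0]}
    - {"slide": [0,0,0],"rotation": [0,0,0]}
    - {"slide": [0,0,0],"rotation": [0,0,0]}
    - {"slide": [0,0,0],"rotation": [0,0,0]}
  claw: 0

```text
time: 11.7
tcp_pos: [560.1, -76.1, 51.3]
eef_rot: [3.141, 0.0, 1.847]
contact_force: [-1.2, 0.8, -0.1]
grip_width: 85.0
grip_force: 0.0
```

Request:
jog_arm:
  moves:
    - {"slide": [0,0,-0.74],"rotation": [0,0,0]}
    - {"slide": [0,0,-0.74],"rotation": [0,0,0]}
    - {"slide": [0,0,-0.75],"rotation": [0,0,0]}

```text
time: 12.0
tcp_pos: [559.8, -76.1, 141.2]
eef_rot: [-3.141, -0.0, 1.847]
contact_force: [0.2, -0.4, -0.4]
grip_width: 85.6
grip_force: 0.0
```

Request:
jog_arm:
  moves:
    - {"slide": [-0.75,-0.39,-0.31],"rotation": [0,0,0.002]}
    - {"slide": [-0.75,-0.39,-0.31],"rotation": [0,0,0.002]}
    - {"slide": [-0.75,-0.39,-0.31],"rotation": [0,0,0.002]}
    - {"slide": [-0.75,-0.39,-0.31],"rotation": [0,0,0.003]}
    - {"slide": [-0.76,-0.38,-0.31],"rotation": [0,0,0.002]}

```text
time: 12.5
tcp_pos: [525.1, -243.0, 203.0]
eef_rot: [3.141, 0.0, 1.836]
contact_force: [0.5, 0.2, 0.0]
grip_width: 85.6
grip_force: 0.0
```

Request:
jog_arm:
  moves:
    - {"slide": [-0.76,-0.38,-0.32],"rotation": [0,0,0.003]}
    - {"slide": [0,0,0],"rotation": [0,0,0]}
    - {"slide": [0,0,0],"rotation": [0,0,0]}
    - {"slide": [0,0,0],"rotation": [0,0,0]}

```text
time: 12.9
tcp_pos: [518.9, -274.2, 214.6]
eef_rot: [-3.141, -0.001, 1.833]
contact_force: [-0.7, -0.0, -0.4]
grip_width: 85.6
grip_force: 0.0
```

Run:
```python
from plan import *
o=robot.get_obs(); print(o["tcp_pos"].round(1),o["eef_rot"].round(3))
c,W=look("w5")
p=blob(W,124,142,(518,-274),35); print("probe",len(p),rect(p),p.mean(0).round(1))
p=blob(W,54,66,(518,-274),60); print("stand",len(p),rect(p))
p=blob(W,60,100,(547,-28),45); print("wedge",len(p),rect(p),np.percentile(p[:,2],[5,50,95]).round(1))
A=np.c_[p[:,:2],np.ones(len(p))]; print(np.linalg.lstsq(A,p[:,2],rcond=None)[0])
t=imaging.capture("top"); V=cloud(t); cv2.imwrite("pics/top1.png",cv2.resize(t["img"][150:300,280:500,::-1],None,fx=3,fy=3))
for n,x,lo,hi in[("wedge",(547,-28),60,100),("roller",(559,-76),66,84)]:
    p=blob(V,lo,hi,x,36 if n=="wedge" else 25); print(n,rect(p),np.percentile(p[:,2],[5,50,95]).round(1))
```

```text
[ 518.9 -274.2  214.6] [-3.141e+00 -1.000e-03  1.833e+00]
probe 1652 [array([ 518.3, -273.8]), array([26.4, 33.7]), np.float64(15.4)] [ 518.  -272.   134.3]
stand 3669 [array([ 518.9, -274.6]), array([70.5, 71.2]), np.float64(15.2)]Traceback (most recent call last):
  File "<stdin>", line 6, in <module>
    return _quantile_unchecked(
        a, q, axis, out, overwrite_input, method, keepdims, weights)
    return _ureduce(a,
                    func=_quantile_ureduce_func,
    ...<5 lines>...
                    overwrite_input=overwrite_input,
                    method=method)
    r = func(a, **kwargs)
    result = _quantile(arr,
                       quantiles=q,
    ...<2 lines>...
                       out=out,
                       weights=wgt)
    slices_having_nans = np.isnan(arr[-1, ...])
                                  ~~~^^^^^^^^^
IndexError: index -1 is out of bounds for axis 0 with size 0
```

View pics/w5.png

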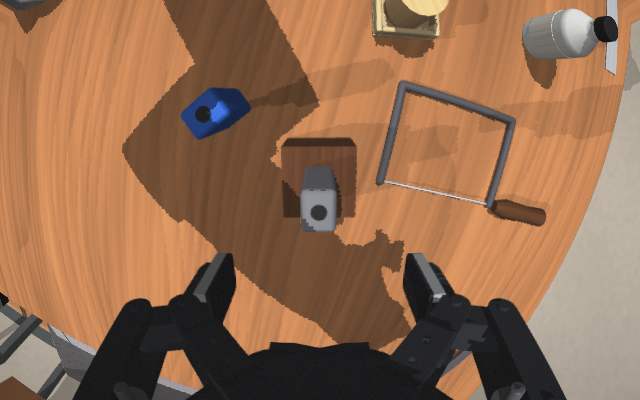

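The wrist view shows the grey probe's top at (318,212) in the stand and the roller in the tray at (415,10). The probe is at (518.3,-273.8), top at 134, and aligned with the tool. I'll descend and grip.

Request:
jog_arm:
  moves:
    - {"slide": [0,-0.01,0.75],"rotation": [0,0,0]}
    - {"slide": [0,0,0.75],"rotation": [0,0,0]}
    - {"slide": [0,0,0.75],"rotation": [0,0,0]}
    - {"slide": [0,0,0.75],"rotation": [0,0,0]}
    - {"slide": [0,0,0],"rotation": [0,0,0]}

```text
time: 13.45
tcp_pos: [516.9, -272.7, 91.3]
eef_rot: [-3.137, -0.006, 1.834]
contact_force: [-1.0, 0.2, 0.4]
grip_width: 85.2
grip_force: 0.0
```

Request:
jog_arm:
  moves:
    - {"slide": [0,0,0],"rotation": [0,0,0]}
    - {"slide": [0,0,0],"rotation": [0,0,0]}
    - {"slide": [0,0,0],"rotation": [0,0,0]}

```text
time: 13.75
tcp_pos: [519.3, -275.5, 96.8]
eef_rot: [3.14, 0.002, 1.833]
contact_force: [-0.1, 0.1, -0.2]
grip_width: 85.2
grip_force: 0.0
```

Request:
jog_arm:
  moves:
    - {"slide": [0,0,0],"rotation": [0,0,0]}
    - {"slide": [0,0,0],"rotation": [0,0,0]}
    - {"slide": [0,0,0],"rotation": [0,0,0]}
    - {"slide": [0,0,0],"rotation": [0,0,0]}
    - {"slide": [0,0,0],"rotation": [0,0,0]}
  claw: 1

```text
time: 14.25
tcp_pos: [518.6, -275.3, 95.3]
eef_rot: [3.141, 0.0, 1.833]
contact_force: [0.0, 0.1, 2.1]
grip_width: 25.5
grip_force: 59.0
```

Request:
jog_arm:
  moves:
    - {"slide": [0,0,0],"rotation": [0,0,0]}
    - {"slide": [0,0,0],"rotation": [0,0,0]}
    - {"slide": [0,0,0],"rotation": [0,0,0]}
    - {"slide": [0,0,0],"rotation": [0,0,0]}

```text
time: 14.65
tcp_pos: [518.7, -275.3, 95.3]
eef_rot: [3.141, 0.0, 1.833]
contact_force: [0.3, -0.6, 4.6]
grip_width: 25.5
grip_force: 59.2
```

Run:
```python
from plan import *
t=imaging.capture("top"); V=cloud(t); cv2.imwrite("pics/top1.png",cv2.resize(t["img"][150:300,280:500,::-1],None,fx=3,fy=3))
for n,x,lo,hi in[("wedge",(545,-28),60,100),("roller",(557,-76),66,84)]:
    p=blob(V,lo,hi,x,33 if n=="wedge" else 28); print(n,rect(p),np.percentile(p[:,2],[5,50,95]).round(1))
o=robot.get_obs(); print(o["tcp_pos"].round(1),o["eef_rot"].round(4),o["joint_positions"].round(2))
```

```text
wedge [array([545.9, -33.2]), array([48.1, 54. ]), np.float64(16.0)] [70.4 79.6 88.8]
roller [array([557.8, -75.5]), array([47.2, 46.4]), np.float64(36.9)] [71.3 75.6 79.2]
[ 518.7 -275.3   95.3] [3.1414e+00 4.0000e-04 1.8327e+00] [-0.63  0.4  -0.17  1.   -0.    0.68]
```

View pics/top1.png

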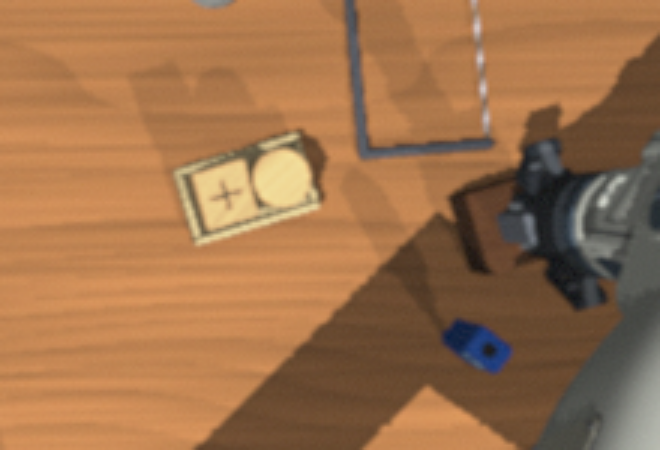

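Block and roller are both down in the tray: the wedge top spans 70 to 89 and the roller top is at 76, with the cross at (230,193) in the crop. The probe is gripped at 25.5 mm. Next I'll plan the lift and the tilted approach.

```bash
cat > tgt.py <<'E'
from plan import *
t=.276; yw=np.array([-np.sin(t),np.cos(t),0]); M=np.array([546.9,-28,80.7])
RT=Ro.from_rotvec(-np.deg2rad(20)*yw)*down(1.847); mz=-RT.apply([0,0,1])
tip=np.array([1.5,0,90.3])
def tcp(h): return M+h*mz-RT.apply(tip)
E
python3 - <<'E'
from tgt import *
print(mz.round(3),tcp(0).round(1),tcp(15).round(1))
plan([((518.4,-274.5,225),None,36),(tcp(60),RT),(tcp(15),RT,20)],start=(np.array([518.4,-274.8,95.]),down(1.833)))
E
```

```text
[-0.329 -0.093  0.94 ] [517.6 -37.9 165.6] [512.7 -39.3 179.6]
->  [ 518.4 -274.5  225. ] 4 rows
[{"slide":[0.0, 0.0, -0.81],"rotation":[0.0, 0.0, 0.0]},{"slide":[0.0, 0.0, -0.81],"rotation":[0.0, 0.0, 0.0]},{"slide":[0.0, 0.0, -0.81],"rotation":[0.0, 0.0, 0.0]},{"slide":[0.01, 0.0, -0.82],"rotation":[0.0, 0.0, 0.0]}]
->  [497.8 -43.5 221.9] 7 rows
[{"slide":[0.82, 0.14, 0.01],"rotation":[-0.05, 0.0, -0.002]},{"slide":[0.81, 0.14, 0.02],"rotation":[-0.05, 0.0, -0.002]},{"slide":[0.82, 0.15, 0.03],"rotation":[-0.05, 0.0, -0.002]},{"slide":[0.81, 0.15, 0.03],"rotation":[-0.05, 0.001, -0.002]},{"slide":[0.81, 0.14, 0.04],"rotation":[-0.05, 0.0, -0.002]}]
[{"slide":[0.82, 0.15, 0.05],"rotation":[-0.05, 0.001, -0.002]},{"slide":[0.81, 0.14, 0.05],"rotation":[-0.049, 0.0, -0.002]}]
->  [512.7 -39.3 179.6] 3 rows
[{"slide":[0.0, 0.0, 0.38],"rotation":[0.0, 0.0, 0.0]},{"slide":[0.0, 0.0, 0.37],"rotation":[0.0, 0.0, 0.0]},{"slide":[0.0, 0.0, 0.38],"rotation":[0.0, 0.0, 0.0]}]
```

Request:
jog_arm:
  moves:
    - {"slide": [0,0,-0.81],"rotation": [0,0,0]}
    - {"slide": [0,0,-0.81],"rotation": [0,0,0]}
    - {"slide": [0,0,-0.81],"rotation": [0,0,0]}
    - {"slide": [0.01,0,-0.82],"rotation": [0,0,0]}

```text
time: 15.1
tcp_pos: [518.1, -274.6, 225.6]
eef_rot: [-3.141, -0.001, 1.833]
contact_force: [0.8, 0.1, -1.6]
grip_width: 25.6
grip_force: 59.1
```

Request:
jog_arm:
  moves:
    - {"slide": [0.82,0.14,0.01],"rotation": [-0.05,0,-0.002]}
    - {"slide": [0.81,0.14,0.02],"rotation": [-0.05,0,-0.002]}
    - {"slide": [0.82,0.15,0.03],"rotation": [-0.05,0,-0.002]}
    - {"slide": [0.81,0.15,0.03],"rotation": [-0.05,0.001,-0.002]}
    - {"slide": [0.81,0.14,0.04],"rotation": [-0.05,0,-0.002]}

```text
time: 15.6
tcp_pos: [503.3, -108.6, 222.2]
eef_rot: [2.89, -0.001, 1.843]
contact_force: [0.5, -0.0, -1.6]
grip_width: 25.3
grip_force: 59.3
```

Request:
jog_arm:
  moves:
    - {"slide": [0.82,0.15,0.05],"rotation": [-0.05,0.001,-0.002]}
    - {"slide": [0.81,0.14,0.05],"rotation": [-0.049,0,-0.002]}
    - {"slide": [0,0,0],"rotation": [0,0,0]}
    - {"slide": [0,0,0],"rotation": [0,0,0]}
    - {"slide": [0,0,0],"rotation": [0,0,0]}

```text
time: 16.1
tcp_pos: [498.4, -44.5, 222.0]
eef_rot: [2.793, 0.001, 1.847]
contact_force: [0.5, -1.0, -1.8]
grip_width: 25.5
grip_force: 59.4
```

Request:
jog_arm:
  moves:
    - {"slide": [0,0,0.38],"rotation": [0,0,0]}
    - {"slide": [0,0,0.37],"rotation": [0,0,0]}
    - {"slide": [0,0,0.38],"rotation": [0,0,0]}
    - {"slide": [0,0,0],"rotation": [0,0,0]}
    - {"slide": [0,0,0],"rotation": [0,0,0]}

```text
time: 16.6
tcp_pos: [513.2, -40.5, 179.4]
eef_rot: [2.794, -0.0, 1.846]
contact_force: [1.2, 0.5, -1.6]
grip_width: 25.3
grip_force: 59.3
```

Request:
jog_arm:
  moves:
    - {"slide": [0,0,0],"rotation": [0,0,0]}
    - {"slide": [0,0,0],"rotation": [0,0,0]}
    - {"slide": [0,0,0],"rotation": [0,0,0]}
    - {"slide": [0,0,0],"rotation": [0,0,0]}
    - {"slide": [0,0,0],"rotation": [0,0,0]}

```text
time: 17.1
tcp_pos: [512.9, -39.8, 179.8]
eef_rot: [2.792, 0.001, 1.847]
contact_force: [-0.9, -0.0, -2.3]
grip_width: 25.3
grip_force: 59.3
```

Run:
```python
from tgt import *
o=robot.get_obs(); R=Ro.from_euler("xyz",o["eef_rot"]); P=o["tcp_pos"]; print(P.round(1),o["contact_force"])
e=R.inv().apply(M-P)-tip; print("tool-frame mark minus tip",e.round(2),"rot err",(R.inv()*RT).as_rotvec().round(4))
c,W=look("w6"); s=imaging.capture("scene"); im=s["img"]
cv2.imwrite("pics/s6.png",np.hstack([cv2.resize(c["img"][100:300,210:430],(440,400)),cv2.resize(im[130:230,240:330],(360,400),interpolation=cv2.INTER_CUBIC)])[:,:,::-1])
V=cloud(s); p=blob(V,74,100,M[:2],40); print(rect(p))
# tip from wrist cloud: narrow points near the axis
L=(W-P)@R.as_matrix(); q=L[np.isfinite(L[...,2])&(abs(L[...,0]-1)<20)&(abs(L[...,1])<22)&(L[...,2]>20)]
for a in range(40,96,6):
    m=q[(q[:,2]>a)&(q[:,2]<a+6)]
    if len(m): print(a,len(m),m[:,:2].min(0).round(1),m[:,:2].max(0).round(1))
```

```text
[512.9 -39.8 179.8] [-0.86391106 -0.02452824 -2.30449714]
tool-frame mark minus tip [ 0.64 -0.21 15.12] rot err [0.0002 0.0006 0.0002]
[array([551.5, -36.7]), array([49.9, 59.7]), np.float64(16.5)]
46 23 [ 9.5 -4.6] [10.9  5.3]
52 70 [ 7.2 -6.7] [11.3  8. ]
58 22 [ 6.8 -7.4] [10.8  7.4]
70 13 [ 4.6 -2.4] [5.8 3.1]
76 42 [ 2.2 -4.6] [6.4 5.4]
82 29 [ 1.4 -4.7] [5.7 5.4]
```

View pics/s6.png

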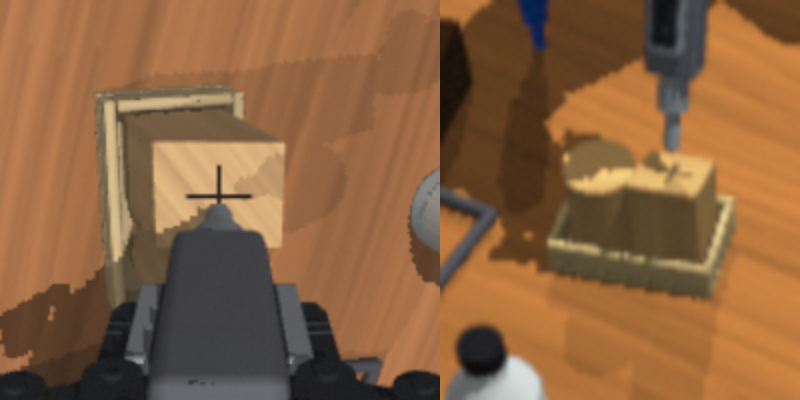

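Left is the wrist crop: the cross is at (219,196), with the plunger tip just below it at (219,210) and in line. In the scene crop on the right, the tip hovers over the cross. I'll check the cross with a ray to the depth point.

Run:
```python
from tgt import *
o=robot.get_obs(); R=Ro.from_euler("xyz",o["eef_rot"]); P=o["tcp_pos"]
c,W=look("w7"); g=c["img"][170:205,285:355].astype(int).sum(2); 
q=np.nanmedian(W[197:200,317:323].reshape(-1,3),axis=0); print(q.round(1),(R.inv().apply(q-P)-tip).round(1))
m=W[175:196,300:340].reshape(-1,3); m=m[m[:,2]>70]; A=np.c_[m[:,:2],np.ones(len(m))]; n=np.linalg.lstsq(A,m[:,2],rcond=None)[0]; n=np.array([-n[0],-n[1],1]);n/=np.linalg.norm(n); print(n.round(3),mz.round(3),np.arccos(n@mz))
```

```text
[547.7 -28.3  81.5] [ 0.1  0.8 14.5]
[-0.327 -0.091  0.941] [-0.329 -0.093  0.94 ] 0.003108145013909356
```

Cross agrees within 1 mm and the face normal within 0.003 rad. Now I'll press slowly.

Request:
jog_arm:
  moves:
    - {"slide": [0.01,0.01,0.11],"rotation": [0,0,0]}
    - {"slide": [0,0,0.11],"rotation": [0,0,0]}
    - {"slide": [0,0,0.1],"rotation": [0,0,0]}
    - {"slide": [0,0,0],"rotation": [0,0,0]}
    - {"slide": [0,0,0],"rotation": [0,0,0]}

```text
time: 17.75
tcp_pos: [517.4, -38.0, 167.5]
eef_rot: [2.793, 0.0, 1.847]
contact_force: [-0.2, 0.0, -0.8]
grip_width: 25.3
grip_force: 59.3
```

Request:
jog_arm:
  moves:
    - {"slide": [0,0,0.04],"rotation": [0,0,0]}
    - {"slide": [0,0,0.04],"rotation": [0,0,0]}
    - {"slide": [0,0,0.04],"rotation": [0,0,0]}
    - {"slide": [0,0,0],"rotation": [0,0,0]}
    - {"slide": [0,0,0],"rotation": [0,0,0]}

```text
time: 18.25
tcp_pos: [519.1, -37.7, 163.4]
eef_rot: [2.792, 0.001, 1.847]
contact_force: [-0.2, -0.5, -0.1]
grip_width: 25.6
grip_force: 59.5
```

Request:
jog_arm:
  moves:
    - {"slide": [0,0,0.04],"rotation": [0,0,0]}
    - {"slide": [0,0,0.03],"rotation": [0,0,0]}
    - {"slide": [0,0,0],"rotation": [0,0,0]}
    - {"slide": [0,0,0],"rotation": [0,0,0]}

```text
time: 18.65
tcp_pos: [520.0, -37.4, 160.7]
eef_rot: [2.792, 0.001, 1.847]
contact_force: [-0.6, -0.9, 2.9]
grip_width: 25.5
grip_force: 59.8
```

Run:
```python
from tgt import *
o=robot.get_obs(); R=Ro.from_euler("xyz",o["eef_rot"]); P=o["tcp_pos"]
print((R.inv().apply(M-P)-tip).round(2),(o["contact_force"]).round(2),"along axis",mz@(o["contact_force"]-[0,0,-1.9]),o["grip_force"])
```

```text
[ 0.32 -0.65 -5.43] [-0.58 -0.85  2.94] along axis 4.816757829741507 59.754767417907715
```

Request:
jog_arm:
  moves:
    - {"slide": [0,0,0.02],"rotation": [0,0,0]}
    - {"slide": [0,0,0],"rotation": [0,0,0]}
    - {"slide": [0,0,0],"rotation": [0,0,0]}
    - {"slide": [0,0,0],"rotation": [0,0,0]}
    - {"slide": [0,0,0],"rotation": [0,0,0]}

```text
time: 19.15
tcp_pos: [520.3, -37.4, 159.9]
eef_rot: [2.792, 0.001, 1.847]
contact_force: [0.4, 0.3, 3.2]
grip_width: 25.2
grip_force: 59.8
```

Run:
```python
from tgt import *
F=[]
for i in range(6):
    c,W=look("w8"); o=robot.get_obs(); F.append(mz@(o["contact_force"]-[0,0,-1.9]))
R=Ro.from_euler("xyz",o["eef_rot"]); P=o["tcp_pos"]
print((R.inv().apply(M-P)-tip).round(2),np.mean(F),o["time"])
s=imaging.capture("scene"); im=s["img"]
cv2.imwrite("pics/s8.png",np.hstack([cv2.resize(c["img"][100:300,210:430],(440,400)),cv2.resize(im[130:230,240:330],(360,400),interpolation=cv2.INTER_CUBIC)])[:,:,::-1])
```

```text
[ 0.24 -0.59 -6.25] 4.159223742402924 19.45
```

View pics/s8.png

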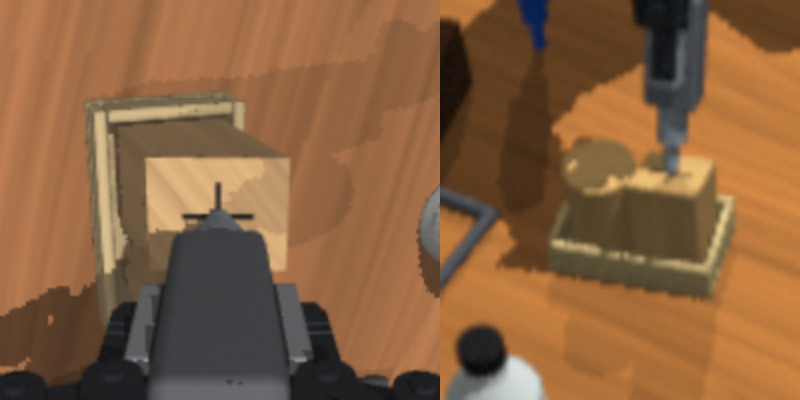

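The tip sits on the cross at (218,215) in the crop, and the force is about 4 N, near half stroke. Both pieces are upright in the tray, so I'll hand in.

```bash
python3 -c "
from workcell import robot
print(robot.hand_in())"
```

```text
the job is handed in; nothing more can be done
None
```

I handed the job in at about 19.5 s: the block and roller stand in the tray, and the held probe presses the cross square to the face at about 4 N, plunger roughly 6 mm in; the hand-in call returned no verdict.

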